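# Put the bottle caddy in order

## Robot

A 6-joint arm with a two-finger parallel gripper is mounted at the origin on a cart in front of the work surface, level with it; the furniture and walls round the work are solid. World frame = base frame: x ahead of the robot, y to its left, z up, the work surface at z = 0. Lengths are in m, angles in rad, forces in N, time in s.
With the tool pointing down it reaches from about 0.15 to 0.775 m from the base axis. Payload 6.1 kg.
Tool frame: the origin (TCP) lies between the finger pads; the fingertips stand 11 mm ahead of it and the grasp point (between the pads) lies 8 mm behind it; z points along the fingers, y is the line along which they close (so a half turn about z gives the same grasp; the last joint's range is limited). The gripper opens to 85 mm and grips with 20 to 120 N. Pads are 22 mm wide; open, the fingers measure 114 mm over their backs; the gripper's body (76 mm by 85 mm) begins 54 mm behind the grasp point. The pads swing forward as they close: fully open they stand 13 mm farther back than shut.
Start: joints at [1.125, 0.126, -0.04, 1.405, 0, 1.571], TCP at [0.226, 0.474, 0.242] pointing down, gripper open.
Joint ranges: [-2.72, 2.72], [-0.95, 1.95], [-1.27, 1.35], [-1.78, 2.02], [-1.46, 1.47], [-3.14, 3.14]. Speed limits (rad/s): [2.39, 2.39, 3.01, 3.14, 3.14, 3.14].

## Interface

Orientations are given as a unit quaternion [w, x, y, z].
In Python, from station import sensors, camera, r gives the robot as it stands.
- The arm moves only by the tool servo_tool, never from a script. Its argument "rows" is a list of rows, each a list of 7 numbers: the shift along the tool's x, y, z in mm, then the turn, a rotation vector about the tool's x, y, z in rad, then the finger opening in mm, from 0 to 85.4. A call has 1 to 5 rows; each row is the pose to reach, as a shift and turn from the pose commanded when the call began, along the tool's axes at that moment; what a row does not reach only later rows make up. A row lasts 1/8 s, in which the tool goes at most 62.5 mm and 10.7 degrees, less where a joint would pass 70% of its speed; a pose out of reach is approached as far as the arm can. A call with a gripper value outside its range is refused whole. The fingers move at their own pace and stop on an object; "newtons" is the grip in N (left out, the last holds). Time passes only in rows, so rows that repeat a pose let the fingers close. It gives the time, the measured TCP pose, the force, the opening and the grip force at its end, in the units of the state.
- sensors.state(): the state, without advancing time (a new reading comes with each control period).
- camera(name): name is "scene" or "side" or "wrist"; returns a dict with "image" (480x640x3 uint8, red, green, blue), "z_map" (480x640 float32, m along the optical axis (not along the pixel's ray), 0 where there is no reading), "fx", "fy", "cx", "cy" (pixels), "dist" ([k1, k2, p1, p2, k3] as OpenCV has them; the pictures are not rectified), "pose" (4x4, takes a point from camera to world coordinates); the wrist camera has in their place "T_tool_cam" (4x4, takes a point from camera to tool coordinates, whose origin is the TCP and whose axes are the flange's). Camera axes: x right, y down, z forward; pixel columns grow to the right and rows downward; lengths in m; the calibration is good to about 2 mm. A picture is of the moment at which its call begins: read the wrist's pose just before it.
- r.sign_off(): hands the job in; it is judged then, once.
The state is a dict: "time_s": time; "q": joint angles; "qd": joint speeds; "joint_torque": joint torques, N m; "ee_pos": TCP position; "ee_rot": TCP orientation; "wrist_force": force on the tool from outside, world axes, zero at the start; "wrist_torque": the same for the moment, N m; "finger_gap": opening from 0.0 (shut) to 1.0 (fully open); "grasp_force": force on a finger pad.
Only numpy, scipy, OpenCV 4.12 (cv2) and the standard library are available. Lean on these libraries where they do the work, as an engineer would, in place of code of your own. Each camera call takes 0.05 s, during which the arm holds its last target. There are 200 camera calls.

## Task

Put the bench bottles in order in the plywood caddy, one upright in each cell, by height: the tallest (the oil bottle) in the cell at the raised end plate, the glue bottle in the middle, and the short steel tin, which stands on the table, in the cell at the low end. The oil and glue bottles now stand in each other's cells, so they must change places. Keep all three upright throughout, let go of them, and do not shove the caddy about or disturb the wooden block and the tape roll.

Things in the scene. Friction and masses are not known exactly. Their poses are not given: they have to be found in the camera images.
- caddy: Loose plywood caddy, 0.9 kg, 204 mm long (its x) by 72 wide (its y), any heading. Origin: centre of the underside; z up. Three open cells, 60 x 60 mm inside, in a row at x = +66, 0 and -66 mm. Floor 5 mm thick; walls and dividers 6 mm thick, tops 34 mm above the table, except the raised end plate with a hand slot at the +x end, 78 mm high.
- cell_plate_end (a point): Centre of the floor (top face, 5 mm above the table) of the cell next to the raised end plate (caddy x = +66 mm); axes as the caddy's. The glue bottle stands here at the start, the oil bottle belongs here.
- cell_middle (a point): Centre of the floor of the middle cell (caddy x = 0); axes as the caddy's. The oil bottle stands here at the start, the glue bottle belongs here.
- cell_low_end (a point): Centre of the floor of the cell at the low end (caddy x = -66 mm); axes as the caddy's. Empty at the start, the tin belongs here.
- oil: Oil dropper bottle, 120 mm tall, about 0.085 kg: clear round body, half full of amber oil, 45 mm across up to 79 mm high, then a red cap 20 mm across up to 95 mm and a thin spout. Origin: centre of its underside, z up along the bottle. Grip the round body. Not the like one far back on the table.
- glue: Glue dropper bottle, 98 mm tall, about 0.045 kg: white round body 35 mm across up to 68 mm high, then a red nozzle 17 mm across. Origin: centre of its underside, z up along the bottle. Grip the round body. Not the like one far back on the table.
- tin: Short round plain steel tin with a flat lid (fixed on), 64 mm tall, about 0.09 kg: body 43 mm across up to 48 mm high, lid 45 mm across above that. Origin: centre of its underside, z up. Stands on the table to the robot's left of the caddy.
- block: Bystander: loose dark wooden block 42 x 72 x 28 mm (its x, y, z) lying on the table. Origin: centre of its underside. Leave alone.
- tape: Bystander: loose roll of brown tape, 66 mm across, 18 mm high, lying flat. Origin: centre of its underside. Leave alone.
Mind the look-alikes: they are no part of the job. Several things have the shape of the tin; the one meant has the colours described above.

How it is judged:
At the end, for the whole second after the job is handed in: Oil bottle in the cell at the raised end plate, glue bottle in the middle cell, tin in the low-end cell: each within 24 mm of the cell's centre horizontally, underside within 6 mm of its floor, upright within 0.12 rad, at rest; the caddy flat on the table (10 mm, 0.05 rad), at rest (horizontal distance between oil and cell_plate_end below 0.024 m and z of oil in the frame of cell_plate_end between -0.006 and 0.006 m and angle between each of oil, glue, tin's own z axis and vertical below 0.12 rad and linear speed of each of oil, glue, tin, caddy below 0.02 m/s and horizontal distance between glue and cell_middle below 0.024 m and z of glue in the frame of cell_middle between -0.006 and 0.006 m and horizontal distance between tin and cell_low_end below 0.024 m and z of tin in the frame of cell_low_end between -0.006 and 0.006 m and angle between caddy's own z axis and vertical below 0.05 rad and height (world z) of caddy below 0.01 m); the robot touches nothing.
It fails at once if the oil bottle, glue bottle or tin is tipped by more than 0.6 rad (angle between any of oil, glue, tin's own z axis and vertical above 0.6 rad).
It fails at once if the wooden block or the tape roll is moved more than 30 mm (distance of any of block, tape from where it was at the start of the episode above 0.03 m).
It fails at once if the caddy is moved more than 50 mm (distance of caddy from where it was at the start of the episode above 0.05 m).
It also fails if it takes over 72 s, if anything falls off the work surface, if the arm or the gripper's body presses on something with over 40 N, if the wrist force passes 120 N, or if a joint passes its speed limit or range.

## Working session

There is one attempt and no reset: what is moved stays moved. The work goes in short steps, Python scripts to look and compute and a tool call to move; the robot and the scene stay as the last step left them, time stands still between calls to the robot, and variables do not carry over. Pictures are saved under pics/ and viewed, at most 10 in all, crops included, and the job is handed in when it is done.

Besides the shell and the picture viewer there is one more tool, called after "Request:" by a JSON object that holds its "fn" and its "kwargs", one argument or row to a line. servo_tool: Moves the arm, as the interface text tells. Its arguments: {"type":"object","properties":{"rows":{"type":"array","items":{"type":"array","items":{"type":"number"}}},"newtons":{"type":"number"}},"required":["rows"]}

```bash
mkdir -p pics; ls; cat > h.py <<'E'
import numpy as np, cv2
from station import sensors, camera, r
from scipy.spatial.transform import Rotation as R
def K(c): return np.array([[c['fx'],0,c['cx']],[0,c['fy'],c['cy']],[0,0,1.]])
def toolT():
    s=sensors.state(); T=np.eye(4); q=s['ee_rot']
    T[:3,:3]=R.from_quat([q[1],q[2],q[3],q[0]]).as_matrix(); T[:3,3]=s['ee_pos']; return T
def snap(n):
    T=toolT(); c=camera(n)
    if 'pose' not in c: c['pose']=T@c['T_tool_cam']
    c['pose']=np.array(c['pose']); return c
def ray(c,px):
    u=cv2.undistortPoints(np.array(px,float).reshape(-1,1,2),K(c),np.array(c['dist'],float)).reshape(-1,2)
    d=np.c_[u,np.ones(len(u))]@c['pose'][:3,:3].T
    return c['pose'][:3,3],d
def onplane(c,px,z):
    o,d=ray(c,px); return o+d*((z-o[2])/d[:,2])[:,None]
def cloud(c):
    v,u=np.mgrid[:480,:640]; px=np.c_[u.ravel(),v.ravel()]
    o,d=ray(c,px); return (o+d*c['z_map'].reshape(-1,1)).reshape(480,640,3)
def save(c,n): cv2.imwrite('pics/'+n,c['image'][:,:,::-1])
E
python3 - <<'E'
from h import *
import pickle
for n in ('scene','side'):
    c=snap(n); save(c,n+'0.png'); pickle.dump(c,open(n+'0.pkl','wb')); print(n,c['pose'].round(3).tolist())
s=sensors.state(); print({k:np.round(v,3).tolist() for k,v in s.items()})
print(toolT().round(3))
E
```

```text
pics
scene [[0.666, -0.466, 0.582, -0.059], [-0.746, -0.401, 0.532, -0.643], [-0.014, -0.789, -0.615, 0.643], [0.0, 0.0, 0.0, 1.0]]
side [[0.822, -0.374, 0.429, 0.107], [-0.569, -0.536, 0.623, -0.706], [-0.003, -0.757, -0.653, 0.663], [0.0, 0.0, 0.0, 1.0]]
{'time_s': 0.1, 'q': [1.125, 0.126, -0.041, 1.405, -0.0, 1.571], 'qd': [0.0, -0.0, 0.002, -0.001, -0.001, 0.002], 'joint_torque': [-0.001, -43.69, 35.361, 0.014, 0.0, 0.0], 'ee_pos': [0.226, 0.473, 0.242], 'ee_rot': [-0.0, 0.221, 0.975, -0.001], 'wrist_force': [-0.791, 0.329, -0.149], 'wrist_torque': [-0.021, 0.026, 0.001], 'grasp_force': 0.0, 'finger_gap': 1.0}
[[-0.902  0.431 -0.001  0.226]
 [ 0.431  0.902 -0.001  0.473]
 [-0.    -0.001 -1.     0.242]
 [ 0.     0.     0.     1.   ]]
```

View pics/scene0.png

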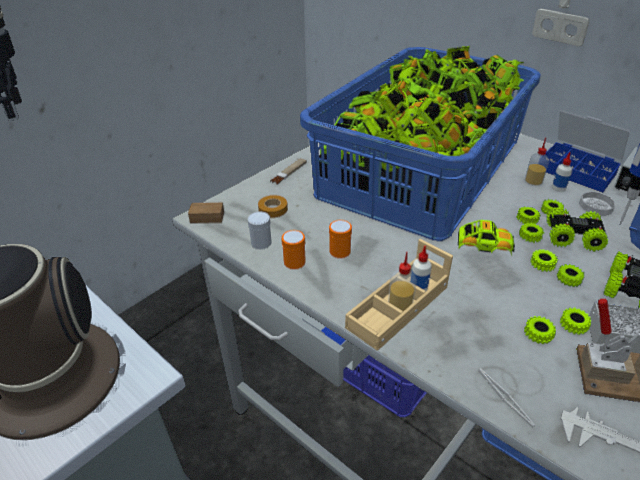

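View pics/side0.png

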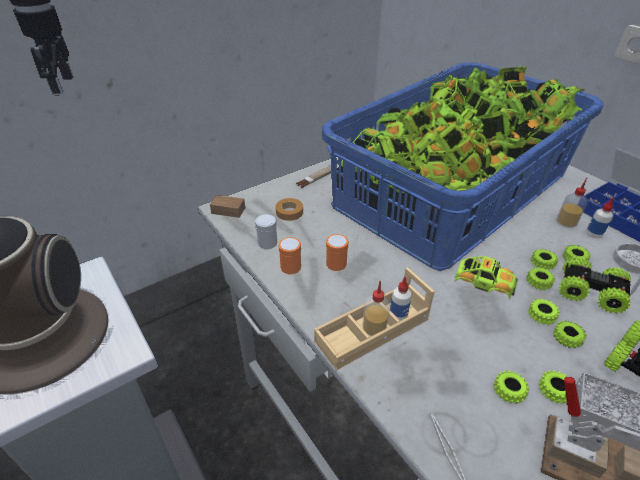

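The scene view shows the caddy at (400,290), with oil in the middle cell at (402,285) and glue by the plate at (422,268). The look-alikes for each thing are:
- **Tin:** the grey one at (260,230) against the orange ones at (293,250) and (340,240). I choose the grey one.
- **Bottles:** the caddy's oil and glue against the far pair at (537,168) and (562,172). I choose the pair in the caddy.

The block is at (206,212) and the tape at (273,205).

```bash
python3 - <<'E'
from h import *
import pickle
for n,boxes in (('scene',dict(tin=(245,208,274,250),caddy=(340,235,455,350))),('side',dict(tin=(252,212,280,250),caddy=(312,265,436,368)))):
    c=pickle.load(open(n+'0.pkl','rb')); P=cloud(c)
    hsv=cv2.cvtColor(c['image'],cv2.COLOR_RGB2HSV)
    x0,y0,x1,y1=boxes['tin']; Q=P[y0:y1,x0:x1].reshape(-1,3); S=hsv[y0:y1,x0:x1].reshape(-1,3)
    m=(Q[:,2]>.058)&(Q[:,2]<.07); print(n,'tin lid',m.sum(),Q[m].min(0).round(3),Q[m].max(0).round(3),((Q[m].min(0)+Q[m].max(0))/2).round(3))
    x0,y0,x1,y1=boxes['caddy']; Q=P[y0:y1,x0:x1].reshape(-1,3); S=hsv[y0:y1,x0:x1].reshape(-1,3)
    wood=(S[:,0]>10)&(S[:,0]<28)&(S[:,1]>40)&(S[:,2]>110)
    m=wood&(abs(Q[:,2]-.034)<.003); rc=cv2.minAreaRect((Q[m,:2]*1000).astype(np.float32)); print(' rim',m.sum(),rc)
    m=wood&(Q[:,2]>.07)&(Q[:,2]<.084)
    if m.sum()>3: print(' plate',m.sum(),cv2.minAreaRect((Q[m,:2]*1000).astype(np.float32)))
    red=((S[:,0]<6)|(S[:,0]>172))&(S[:,1]>150)&(S[:,2]>80)
    mm=red.reshape(y1-y0,x1-x0).astype(np.uint8); k,l,st,ce=cv2.connectedComponentsWithStats(mm)
    for i in range(1,k):
        if st[i,4]>15:
            q=Q[(l==i).ravel()]; q=q[(q[:,2]>.06)&(q[:,2]<.13)]
            print(' red',st[i],ce[i]+[x0,y0],len(q),np.median(q,0).round(3) if len(q) else '', q[:,2].max().round(3) if len(q) else '')
    # others
    m=(P[...,2]>.05)&(P[...,0]>.2)&(P[...,0]<.9)&(hsv[...,0]>105)&(hsv[...,0]<125)&(hsv[...,1]>100)&(P[...,2]<.3)
    q=P[m]; print(' basket',m.sum(),np.percentile(q,[1,99],axis=0).round(3).tolist())
sc=cv2.resize(pickle.load(open('scene0.pkl','rb'))['image'][190:350,190:460],None,fx=2.9,fy=2.9,interpolation=cv2.INTER_CUBIC)
cv2.imwrite('pics/crop0.png',sc[:,:,::-1])
E
```

```text
scene tin lid 277 [ 0.433 -0.034  0.058] [0.48  0.012 0.066] [ 0.456 -0.011  0.062]
 rim 917 ((492.9158935546875, -263.6837158203125), (202.74008178710938, 205.26698303222656), 88.07759094238281)
 plate 284 ((533.9034423828125, -332.7662048339844), (70.28506469726562, 119.2814712524414), 89.22052001953125)
 red [79 11  9 16 86] [422.88372093 255.3372093 ] 85 [ 0.549 -0.332  0.085] 0.104
 red [ 60  19  11  20 112] [404.625      267.11607143] 112 [ 0.492 -0.332  0.096] 0.122
 basket 11005 [[0.631, -0.566, 0.052], [0.887, 0.074, 0.257]]
side tin lid 248 [ 0.436 -0.099  0.058] [0.48  0.015 0.066] [ 0.458 -0.042  0.062]
 rim 812 ((491.80413818359375, -325.9368591308594), (73.10621643066406, 203.41842651367188), 87.19281768798828)
 plate 285 ((544.70556640625, -342.5251159667969), (126.15062713623047, 68.0073013305664), 15.043167114257812)
 red [87 15  9 12 60] [403.3 285.3] 60 [ 0.551 -0.331  0.085] 0.097
 red [61 26 11  9 58] [377.81034483 294.65517241] 58 [ 0.493 -0.33   0.095] 0.102
 basket 10483 [[0.635, -0.315, 0.052], [0.893, 0.077, 0.204]]
```

View pics/crop0.png

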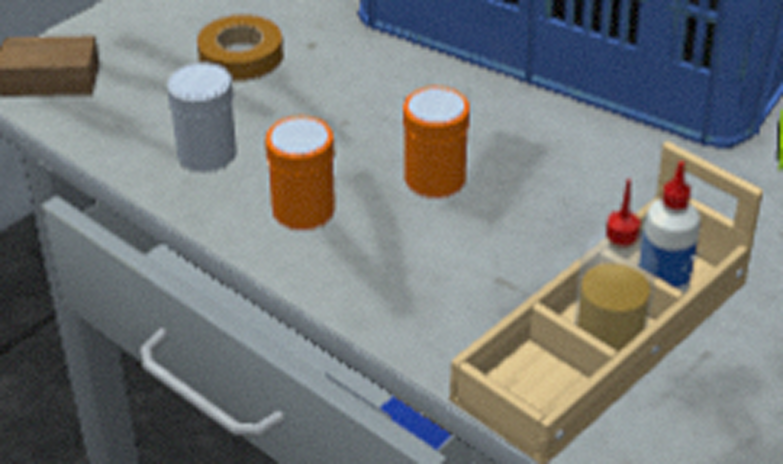

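The crop confirms the grey tin at crop (203,115), oil with its amber fill in the middle cell at (613,300), and white/blue glue next to the plate at (670,245). Next I move above the caddy and look with the wrist camera.

Request:
{"fn": "servo_tool", "kwargs": {
  "rows": [
    [-42,-44,-4,0,0,0,85],
    [-84,-88,-8,0,0,0,85],
    [-126,-131,-12,0,0,0,85],
    [-168,-175,-16,0,0,0,85],
    [-210,-218,-20,0,0,0,85]
  ]
}}

```text
time_s: 0.72
ee_pos: [0.3218, 0.1846, 0.2622]
ee_rot: [0.0, 0.221, 0.975, -0.0]
wrist_force: [1.9, 1.0, 0.6]
finger_gap: 0.994
grasp_force: 0.0
```

Request:
{"fn": "servo_tool", "kwargs": {
  "rows": [
    [-42,-44,-4,0,0,0,85],
    [-84,-88,-8,0,0,0,85],
    [-126,-131,-12,0,0,0,85],
    [-168,-175,-16,0,0,0,85],
    [-210,-218,-20,0,0,0,85]
  ]
}}

```text
time_s: 1.35
ee_pos: [0.4174, -0.1029, 0.2823]
ee_rot: [0.0, 0.221, 0.975, 0.0]
wrist_force: [0.7, 0.2, -1.0]
finger_gap: 0.995
grasp_force: 0.0
```

Request:
{"fn": "servo_tool", "kwargs": {
  "rows": [
    [-40,-43,-4,0,0,-0.1,85],
    [-80,-86,-8,0,0,-0.2,85],
    [-120,-129,-12,0,0,-0.3,85],
    [-164,-172,-16,0,0,-0.4,85],
    [-164,-172,-16,0,0,-0.4,85]
  ]
}}

```text
time_s: 1.98
ee_pos: [0.4918, -0.3303, 0.2954]
ee_rot: [-0.002, 0.025, 1.0, 0.001]
wrist_force: [0.9, -0.3, -0.1]
finger_gap: 0.993
grasp_force: 0.0
```

```bash
python3 - <<'E'
from h import *
import pickle
c=snap('wrist'); save(c,'w1.png'); pickle.dump(c,open('w1.pkl','wb'))
print(np.round(c['T_tool_cam'],3)); print(toolT().round(3), sensors.state()['q'])
E
```

```text
[[-0.    -0.958 -0.287  0.073]
 [ 1.    -0.     0.     0.   ]
 [-0.    -0.287  0.958 -0.132]
 [ 0.     0.     0.     1.   ]]
[[-0.999  0.048 -0.003  0.491]
 [ 0.048  0.999  0.002 -0.328]
 [ 0.003  0.002 -1.     0.296]
 [ 0.     0.     0.     1.   ]] [-5.89336768e-01  2.66317883e-01  2.50853936e-01  1.55868916e+00
  7.41999780e-05 -5.40830300e-01]
```

View pics/w1.png

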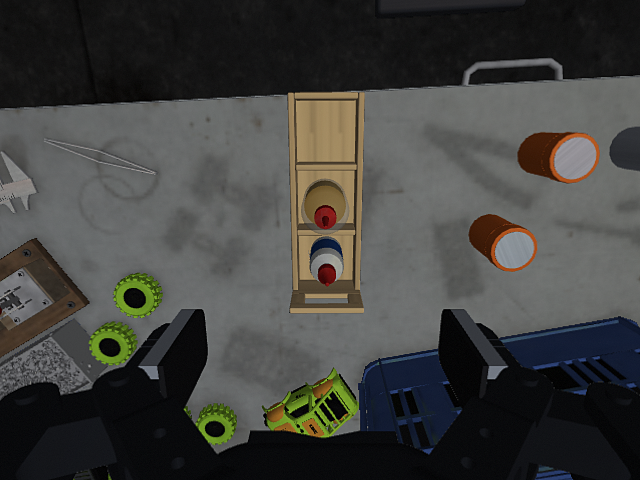

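The wrist view shows the caddy with its low end at (327,95) and its plate at (327,302). The oil cap is at (325,216) and the glue nozzle at (326,273); the oil body is centred about (325,205).

```bash
cat > meas.py <<'E'
from h import *
import pickle,sys
def caddy(c,box=(280,80,375,320),v=True):
    P=cloud(c); hsv=cv2.cvtColor(c['image'],cv2.COLOR_RGB2HSV); x0,y0,x1,y1=box
    b=np.zeros((480,640),bool); b[y0:y1,x0:x1]=1
    wood=b&(hsv[...,0]>10)&(hsv[...,0]<28)&(hsv[...,1]>60)
    m=wood&(abs(P[...,2]-.034)<.004); rc=cv2.minAreaRect((P[m][:,:2]*1000).astype(np.float32)); print('rim',m.sum(),np.round(rc[0],1),np.round(rc[1],1),round(rc[2],2))
    # outer side walls: fit line through left/right edges of rim on plane z=.034 via pixels
    L,Rr=[],[]
    for y in range(y0+20,y1-30,2):
        xs=np.where(wood[y]&(abs(P[y,:,2]-.034)<.005))[0]
        if len(xs)>5: L.append((xs.min()-.5,y)); Rr.append((xs.max()+.5,y))
    l=onplane(c,L,.034)*1000; q=onplane(c,Rr,.034)*1000
    for e in (l,q):
        p=np.polyfit(e[:,0],e[:,1],1); res=e[:,1]-np.polyval(p,e[:,0]); g=abs(res)<2; p=np.polyfit(e[g,0],e[g,1],1)
        print(' edge y at x=490:',np.polyval(p,490).round(1),'heading deg',np.degrees(np.arctan(p[0])).round(2))
    pl=wood&(P[...,2]>.072)&(P[...,2]<.084)
    if pl.sum()>20: print('plate',pl.sum(),(P[pl].min(0)*1000).round(1),(P[pl].max(0)*1000).round(1))
    return P,hsv,b
if __name__=='__main__':
    c=pickle.load(open('w1.pkl','rb')); P,hsv,b=caddy(c)
    red=b&((hsv[...,0]<6)|(hsv[...,0]>172))&(hsv[...,1]>150)
    k,l,st,ce=cv2.connectedComponentsWithStats(red.astype(np.uint8))
    for i in range(1,k):
        if st[i,4]>30:
            q=P[l==i]*1000; print('red',st[i],np.percentile(q,[2,50,98],axis=0).round(1).tolist())
    wh=b&(hsv[...,1]<50)&(hsv[...,2]>150)&(P[...,2]>.05); q=P[wh]*1000; print('white',len(q),np.percentile(q,[1,99],axis=0).round(1).tolist())
    for name,px,z in(('oil cap ctr',(325,215),.1),('glue',(326,273),.103)): print(name,(onplane(c,[px],z)*1000).round(1))
    for o in((540,155),(510,250)):
        print('orange',(P[o[1],o[0]+30]*1000).round(1))
    m=(P[...,2]>.1)&(P[...,1]<0)&(hsv[...,0]>105)&(hsv[...,0]<125)&(hsv[...,1]>100); m[:,:360]=0
    print('basket min x,min y',(P[m].min(0)*1000).round())
E
python3 meas.py
```

```text
rim 3705 [ 490.8 -326.4] [ 71.8 198.8] 87.35
 edge y at x=490: -362.2 heading deg -2.63
 edge y at x=490: -290.7 heading deg -2.61
plate 1358 [ 476.5 -366.3   72. ] [ 595.8 -295.7   80.4]
red [314 205  22  24 414] [[487.5, -336.4, 87.5], [494.7, -328.0, 96.7], [504.8, -319.6, 124.4]]
red [318 264  18  23 311] [[545.7, -336.9, 74.4], [551.1, -329.0, 85.9], [560.7, -321.4, 103.8]]
white 202 [[539.4, -332.1, 62.8], [564.8, -314.8, 69.1]]
oil cap ctr [[ 493.2 -327.8  100. ]]
glue [[ 544.1 -329.4  103. ]]
orange [ 457.4 -106.9   64.2]
orange [567.8 -88.8   0.7]
basket min x,min y [ 419. -327.  100.]
```

Every measured size fits what is given: rim 72 x 198 mm, plate at 78 mm, cap and nozzle heights. The heading is -2.6° and the caddy centre about (493.8,-326.6). Next I pick the oil.

Request:
{"fn": "servo_tool", "kwargs": {
  "rows": [
    [-5,0,55,0,0,0,72],
    [-5,0,110,0,0,0,72],
    [-5,0,165,0,0,0,72],
    [-5,0,205,0,0,0,72],
    [-5,0,215,0,0,0,72]
  ],
  "newtons": 30
}}

```text
time_s: 2.65
ee_pos: [0.4943, -0.3247, 0.081]
ee_rot: [-0.002, 0.022, 1.0, 0.001]
wrist_force: [-0.6, 0.1, 0.0]
finger_gap: 0.843
grasp_force: 0.0
```

Request:
{"fn": "servo_tool", "kwargs": {
  "rows": [
    [0,0,6,0,0,0,72],
    [0,0,12,0,0,0,72],
    [0,0,12,0,0,0,72]
  ]
}}

```text
time_s: 3.02
ee_pos: [0.4966, -0.3272, 0.0722]
ee_rot: [0.001, 0.023, 1.0, -0.0]
wrist_force: [-0.7, -0.2, -0.2]
finger_gap: 0.846
grasp_force: 0.0
```

Request:
{"fn": "servo_tool", "kwargs": {
  "rows": [
    [0,0,3,0,0,0,72],
    [0,0,3,0,0,0,50],
    [0,0,3,0,0,0,42],
    [0,0,3,0,0,0,38],
    [0,0,3,0,0,0,38]
  ]
}}

```text
time_s: 3.65
ee_pos: [0.4963, -0.3271, 0.0687]
ee_rot: [0.0, 0.023, 1.0, -0.0]
wrist_force: [-0.7, 0.2, 4.3]
finger_gap: 0.499
grasp_force: 30.5
```

Request:
{"fn": "servo_tool", "kwargs": {
  "rows": [
    [0,0,0,0,0,0,36],
    [0,0,0,0,0,0,36]
  ]
}}

```text
time_s: 3.9
ee_pos: [0.4963, -0.3271, 0.0687]
ee_rot: [0.0, 0.023, 1.0, -0.0]
wrist_force: [-0.2, 1.0, 5.4]
finger_gap: 0.498
grasp_force: 30.6
```

Request:
{"fn": "servo_tool", "kwargs": {
  "rows": [
    [0,0,-5,0,0,0,36],
    [0,0,-20,0,0,0,36],
    [0,0,-40,0,0,0,36],
    [0,0,-55,0,0,0,36],
    [0,0,-55,0,0,0,36]
  ]
}}

```text
time_s: 4.53
ee_pos: [0.4969, -0.3275, 0.125]
ee_rot: [0.001, 0.023, 1.0, -0.001]
wrist_force: [0.4, -0.3, -0.9]
finger_gap: 0.504
grasp_force: 30.7
```

```bash
python3 - <<'E'
from h import *
import pickle
c=snap('wrist'); s=snap('side'); st=sensors.state()
print(st['finger_gap'],st['grasp_force'],toolT()[:3].round(3).tolist())
pickle.dump(c,open('w2.pkl','wb'))
a=c['image'][:,:]; b=s['image'][240:400,280:480]; b=cv2.resize(b,(400,320))
a=cv2.resize(a,(400,300)); cv2.imwrite('pics/p2.png',np.vstack([a,b[:300]])[:,:,::-1])
E
```

```text
0.4993935272593797 30.692224737977085 [[-0.999, 0.046, -0.0, 0.496], [0.046, 0.999, 0.0, -0.327], [0.0, 0.0, -1.0, 0.123]]
```

View pics/p2.png

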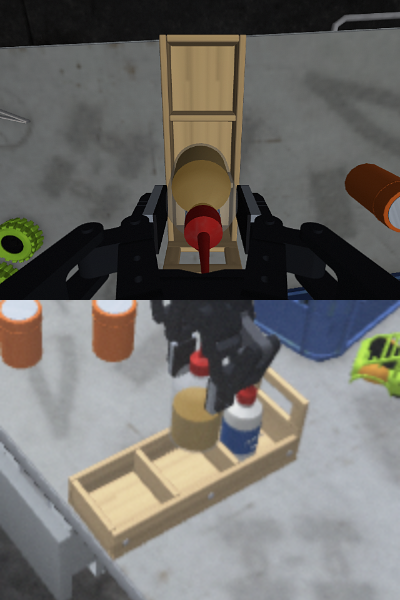

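Oil is held upright, at wrist (200,180) in the top half; the side view shows it clear above the middle cell. I set it down in the low-end cell.

Request:
{"fn": "servo_tool", "kwargs": {
  "rows": [
    [30,0,0,0,0,0,36],
    [60,0,0,0,0,0,36],
    [68,0,0,0,0,0,36],
    [68,0,20,0,0,0,36],
    [68,0,35,0,0,0,36]
  ]
}}

```text
time_s: 5.25
ee_pos: [0.4284, -0.3238, 0.0872]
ee_rot: [-0.0, 0.023, 1.0, 0.0]
wrist_force: [0.0, 0.5, -1.4]
finger_gap: 0.5
grasp_force: 30.7
```

Request:
{"fn": "servo_tool", "kwargs": {
  "rows": [
    [0,0,8,0,0,0,36],
    [0,0,15,0,0,0,36],
    [0,0,18,0,0,0,36],
    [0,0,18,0,0,0,36]
  ]
}}

```text
time_s: 5.75
ee_pos: [0.4283, -0.3238, 0.0703]
ee_rot: [0.0, 0.023, 1.0, -0.0]
wrist_force: [0.2, 0.0, -0.6]
finger_gap: 0.5
grasp_force: 30.7
```

Request:
{"fn": "servo_tool", "kwargs": {
  "rows": [
    [0,0,0,0,0,0,50],
    [0,0,0,0,0,0,60],
    [0,0,0,0,0,0,68],
    [0,0,0,0,0,0,70]
  ]
}}

```text
time_s: 6.25
ee_pos: [0.4283, -0.3239, 0.0705]
ee_rot: [0.0, 0.023, 1.0, -0.0]
wrist_force: [0.1, 0.1, 0.2]
finger_gap: 0.82
grasp_force: 0.0
```

Request:
{"fn": "servo_tool", "kwargs": {
  "rows": [
    [0,0,-45,0,0,0,70],
    [0,0,-80,0,0,0,66],
    [-50,0,-80,0,0,0,66],
    [-100,0,-80,0,0,0,66],
    [-125,0,-80,0,0,0,66]
  ]
}}

```text
time_s: 6.88
ee_pos: [0.5553, -0.3294, 0.15]
ee_rot: [0.0, 0.022, 1.0, -0.0]
wrist_force: [-0.8, -0.2, 0.2]
finger_gap: 0.771
grasp_force: 0.0
```

Request:
{"fn": "servo_tool", "kwargs": {
  "rows": [
    [0,0,0,0,0,0,66]
  ]
}}

```text
time_s: 7.0
ee_pos: [0.5543, -0.3293, 0.1494]
ee_rot: [-0.0, 0.022, 1.0, 0.0]
wrist_force: [-0.6, 0.9, 0.3]
finger_gap: 0.774
grasp_force: 0.0
```

```bash
python3 - <<'E'
from h import *
import pickle
c=snap('wrist'); pickle.dump(c,open('w3.pkl','wb')); P=cloud(c); hsv=cv2.cvtColor(c['image'],cv2.COLOR_RGB2HSV)
print(toolT()[:3].round(4).tolist())
red=((hsv[...,0]<6)|(hsv[...,0]>172))&(hsv[...,1]>150)
k,l,st,ce=cv2.connectedComponentsWithStats(red.astype(np.uint8))
for i in range(1,k):
    if st[i,4]>60:
        q=P[l==i]*1000; print('red',st[i],np.percentile(q,[2,50,98],axis=0).round(1).tolist())
wh=(hsv[...,1]<50)&(hsv[...,2]>120)&(P[...,2]>.045)&(P[...,2]<.08)&(abs(P[...,1]+.33)<.03)&(P[...,0]>.51); q=P[wh]*1000; print('white',len(q),np.percentile(q,[1,99],axis=0).round(1).tolist())
E
```

```text
[[-0.999, 0.0451, -0.0012, 0.5531], [0.0451, 0.999, 0.0005, -0.3293], [0.0012, 0.0004, -1.0, 0.1496]]
red [298   0  43  21 649] [[433.1, -333.0, 87.1], [435.9, -325.3, 95.6], [438.5, -317.4, 97.8]]
red [307 246  32  39 923] [[545.6, -336.7, 75.1], [551.1, -329.0, 85.8], [560.7, -321.7, 104.0]]
white 934 [[539.3, -339.8, 62.7], [565.3, -314.4, 69.1]]
```

Request:
{"fn": "servo_tool", "kwargs": {
  "rows": [
    [0,0,45,0,0,0,66],
    [0,0,80,0,0,0,66],
    [0,0,92,0,0,0,66],
    [0,0,99,0,0,0,66],
    [0,0,99,0,0,0,66]
  ]
}}

```text
time_s: 7.68
ee_pos: [0.5532, -0.3299, 0.0522]
ee_rot: [0.0, 0.023, 1.0, -0.0]
wrist_force: [-0.3, 0.0, -0.6]
finger_gap: 0.773
grasp_force: 0.0
```

Request:
{"fn": "servo_tool", "kwargs": {
  "rows": [
    [0,0,0,0,0,0,50],
    [0,0,0,0,0,0,38],
    [0,0,0,0,0,0,30],
    [0,0,0,0,0,0,28],
    [0,0,0,0,0,0,28]
  ],
  "newtons": 25
}}

```text
time_s: 8.3
ee_pos: [0.5536, -0.3298, 0.0523]
ee_rot: [0.001, 0.023, 1.0, -0.0]
wrist_force: [-1.0, 0.9, 6.1]
finger_gap: 0.373
grasp_force: 24.9
```

Request:
{"fn": "servo_tool", "kwargs": {
  "rows": [
    [0,0,-8,0,0,0,28],
    [0,0,-25,0,0,0,28],
    [0,0,-50,0,0,0,28],
    [0,0,-50,0,0,0,28],
    [20,0,-50,0,0,0,28]
  ]
}}

```text
time_s: 8.93
ee_pos: [0.5338, -0.3287, 0.101]
ee_rot: [0.0, 0.022, 1.0, -0.0]
wrist_force: [-1.3, 0.5, -1.1]
finger_gap: 0.378
grasp_force: 24.9
```

Request:
{"fn": "servo_tool", "kwargs": {
  "rows": [
    [20,0,0,0,0,0,28],
    [39,0,0,0,0,0,28],
    [39,0,0,0,0,0,28],
    [39,0,18,0,0,0,28],
    [39,0,32,0,0,0,28]
  ]
}}

```text
time_s: 9.55
ee_pos: [0.4946, -0.3268, 0.0684]
ee_rot: [0.0, 0.023, 1.0, 0.0]
wrist_force: [-1.1, -0.4, 0.4]
finger_gap: 0.378
grasp_force: 24.9
```

Request:
{"fn": "servo_tool", "kwargs": {
  "rows": [
    [0,0,8,0,0,0,28],
    [0,0,15,0,0,0,28],
    [0,0,17,0,0,0,28],
    [0,0,17,0,0,0,28]
  ]
}}

```text
time_s: 10.05
ee_pos: [0.4944, -0.327, 0.0526]
ee_rot: [0.0, 0.023, 1.0, -0.0]
wrist_force: [0.4, 0.3, -0.3]
finger_gap: 0.379
grasp_force: 24.9
```

Request:
{"fn": "servo_tool", "kwargs": {
  "rows": [
    [0,0,0,0,0,0,40],
    [0,0,0,0,0,0,52],
    [0,0,0,0,0,0,64],
    [0,0,0,0,0,0,70]
  ]
}}

```text
time_s: 10.55
ee_pos: [0.4941, -0.3269, 0.0523]
ee_rot: [0.0, 0.023, 1.0, 0.0]
wrist_force: [0.2, -0.3, -0.4]
finger_gap: 0.819
grasp_force: 0.0
```

Request:
{"fn": "servo_tool", "kwargs": {
  "rows": [
    [0,0,-50,0,0,0,70],
    [0,0,-100,0,0,0,70],
    [30,0,-100,0,0,0,70],
    [66,0,-100,0,0,0,70],
    [66,0,-100,0,0,0,70]
  ]
}}

```text
time_s: 11.18
ee_pos: [0.4265, -0.3236, 0.1528]
ee_rot: [-0.0, 0.024, 1.0, -0.0]
wrist_force: [0.3, -1.3, 0.4]
finger_gap: 0.822
grasp_force: 0.0
```

```bash
python3 - <<'E'
from h import *
import pickle
c=snap('wrist'); pickle.dump(c,open('w4.pkl','wb')); save(c,'w4.png'); P=cloud(c); hsv=cv2.cvtColor(c['image'],cv2.COLOR_RGB2HSV)
print(toolT()[:3].round(4).tolist())
red=((hsv[...,0]<6)|(hsv[...,0]>172))&(hsv[...,1]>150)
k,l,st,ce=cv2.connectedComponentsWithStats(red.astype(np.uint8))
for i in range(1,k):
    if st[i,4]>60:
        q=P[l==i]*1000; print('red',st[i],np.percentile(q,[2,50,98],axis=0).round(1).tolist())
E
```

```text
[[-0.9989, 0.0468, 0.0008, 0.4277], [0.0468, 0.9989, -0.0004, -0.3239], [-0.0008, -0.0004, -1.0, 0.1527]]
red [ 302  253   37   52 1286] [[419.5, -333.4, 86.0], [426.4, -324.7, 96.6], [436.1, -316.7, 124.8]]
red [309 353  29  47 915] [[486.3, -333.9, 74.4], [491.2, -326.3, 85.7], [498.5, -318.9, 103.9]]
```

Request:
{"fn": "servo_tool", "kwargs": {
  "rows": [
    [0,0,40,0,0,0,70],
    [0,0,70,0,0,0,70],
    [0,0,83,0,0,0,70],
    [0,0,83,0,0,0,70]
  ],
  "newtons": 30
}}

```text
time_s: 11.72
ee_pos: [0.4284, -0.3236, 0.0687]
ee_rot: [-0.001, 0.023, 1.0, 0.0]
wrist_force: [-0.8, -0.2, 0.9]
finger_gap: 0.823
grasp_force: 0.0
```

Request:
{"fn": "servo_tool", "kwargs": {
  "rows": [
    [0,0,0,0,0,0,55],
    [0,0,0,0,0,0,44],
    [0,0,0,0,0,0,38],
    [0,0,0,0,0,0,36],
    [0,0,0,0,0,0,36]
  ]
}}

```text
time_s: 12.35
ee_pos: [0.429, -0.3244, 0.0708]
ee_rot: [0.001, 0.023, 1.0, -0.001]
wrist_force: [-1.1, -0.0, 6.0]
finger_gap: 0.495
grasp_force: 30.0
```

Request:
{"fn": "servo_tool", "kwargs": {
  "rows": [
    [0,0,-8,0,0,0,36],
    [0,0,-35,0,0,0,36],
    [0,0,-70,0,0,0,36],
    [0,0,-105,0,0,0,36],
    [0,0,-120,0,0,0,36]
  ]
}}

```text
time_s: 12.98
ee_pos: [0.4287, -0.3242, 0.1915]
ee_rot: [0.001, 0.023, 1.0, -0.001]
wrist_force: [0.8, -0.4, -0.9]
finger_gap: 0.498
grasp_force: 30.8
```

Request:
{"fn": "servo_tool", "kwargs": {
  "rows": [
    [0,0,0,0,0,0,36]
  ]
}}

```text
time_s: 13.1
ee_pos: [0.4285, -0.3241, 0.1899]
ee_rot: [0.001, 0.023, 1.0, -0.0]
wrist_force: [-0.1, -0.7, -1.0]
finger_gap: 0.492
grasp_force: 30.8
```

Request:
{"fn": "servo_tool", "kwargs": {
  "rows": [
    [-35,0,0,0,0,0,36],
    [-75,0,0,0,0,0,36],
    [-115,0,0,0,0,0,36],
    [-130,0,0,0,0,0,36],
    [-130,0,0,0,0,0,36]
  ]
}}

```text
time_s: 13.72
ee_pos: [0.5579, -0.3293, 0.1872]
ee_rot: [-0.001, 0.023, 1.0, 0.001]
wrist_force: [-0.5, 1.3, -0.9]
finger_gap: 0.497
grasp_force: 30.7
```

Request:
{"fn": "servo_tool", "kwargs": {
  "rows": [
    [0,0,0,0,0,0,36],
    [0,0,30,0,0,0,36],
    [0,0,60,0,0,0,36],
    [0,0,80,0,0,0,36],
    [0,0,90,0,0,0,36]
  ]
}}

```text
time_s: 14.35
ee_pos: [0.5565, -0.3297, 0.0985]
ee_rot: [-0.001, 0.023, 1.0, 0.0]
wrist_force: [0.1, 0.2, -0.6]
finger_gap: 0.498
grasp_force: 30.7
```

Request:
{"fn": "servo_tool", "kwargs": {
  "rows": [
    [0,0,10,0,0,0,36],
    [0,0,20,0,0,0,36],
    [0,0,27,0,0,0,36],
    [0,0,29,0,0,0,36],
    [0,0,29,0,0,0,36]
  ]
}}

```text
time_s: 14.98
ee_pos: [0.5584, -0.3299, 0.071]
ee_rot: [0.001, 0.023, 1.0, -0.0]
wrist_force: [-0.3, 0.0, 2.1]
finger_gap: 0.499
grasp_force: 31.1
```

Request:
{"fn": "servo_tool", "kwargs": {
  "rows": [
    [0,0,0,0,0,0,50],
    [0,0,0,0,0,0,62],
    [0,0,0,0,0,0,70],
    [0,0,0,0,0,0,70]
  ]
}}

```text
time_s: 15.48
ee_pos: [0.558, -0.3298, 0.0703]
ee_rot: [-0.0, 0.023, 1.0, -0.0]
wrist_force: [-1.1, -0.1, -0.1]
finger_gap: 0.819
grasp_force: 0.0
```

Request:
{"fn": "servo_tool", "kwargs": {
  "rows": [
    [0,0,-40,0,0,0,70],
    [0,0,-90,0,0,0,70],
    [0,0,-150,0,0,0,70],
    [0,0,-200,0,0,0,70],
    [20,0,-210,0,0,0,70]
  ]
}}

```text
time_s: 16.1
ee_pos: [0.5395, -0.3294, 0.2841]
ee_rot: [0.003, 0.022, 1.0, -0.002]
wrist_force: [-0.6, -0.2, -1.2]
finger_gap: 0.818
grasp_force: 0.0
```

Request:
{"fn": "servo_tool", "kwargs": {
  "rows": [
    [20,55,0,0,0,0,70],
    [40,112,0,0,0,0,70],
    [58,168,0,0,0,0,70],
    [77,225,0,0,0,0,70],
    [96,282,0,0,0,0,70]
  ]
}}

```text
time_s: 16.73
ee_pos: [0.4533, -0.0413, 0.2792]
ee_rot: [-0.001, 0.023, 1.0, 0.0]
wrist_force: [0.8, 0.5, -0.4]
finger_gap: 0.82
grasp_force: 0.0
```

Request:
{"fn": "servo_tool", "kwargs": {
  "rows": [
    [0,32,0,0,0,0,70],
    [0,32,0,0,0,0,70]
  ]
}}

```text
time_s: 16.98
ee_pos: [0.4555, -0.0093, 0.2796]
ee_rot: [-0.0, 0.021, 1.0, 0.0]
wrist_force: [-0.3, -0.2, 0.4]
finger_gap: 0.813
grasp_force: 0.0
```

```bash
python3 - <<'E'
from h import *
import pickle
c=snap('wrist'); pickle.dump(c,open('w5.pkl','wb')); P=cloud(c)
s=snap('scene'); pickle.dump(s,open('s5.pkl','wb'))
print(toolT()[:3].round(4).tolist())
cv2.imwrite('pics/p5.png',np.vstack([cv2.resize(c['image'],(400,300)),cv2.resize(s['image'][210:360,300:500],(400,300))])[:,:,::-1])
top=((P[...,2]>.058)&(P[...,2]<.07)).astype(np.uint8); k,l,st,ce=cv2.connectedComponentsWithStats(top)
for i in range(1,k):
    if st[i,4]>300:
        q=P[l==i]*1000; a=np.percentile(q,[1,99],axis=0); print(st[i],ce[i].round(),a.round(1).tolist(),a.mean(0).round(1), c['image'][l==i].mean(0).round())
E
```

```text
[[-0.999, 0.0451, -0.0009, 0.456], [0.0451, 0.999, -0.0004, -0.011], [0.0009, -0.0005, -1.0, 0.2796]]
[ 300  186   50   51 1931] [324. 211.] [[437.9, -28.4, 60.9], [479.5, 12.7, 66.6]] [458.7  -7.9  63.8] [153. 161. 168.]
[ 194  192   51   50 1947] [219. 216.] [[438.7, -123.3, 59.2], [480.6, -81.2, 66.5]] [ 459.6 -102.3   62.9] [164. 139. 128.]
[ 157  281   48   45 1533] [180. 302.] [[522.1, -169.5, 58.8], [562.6, -127.7, 66.4]] [ 542.3 -148.6   62.6] [159. 136. 126.]
[  0 303  24  44 472] [ 12. 322.] [[537.6, -322.8, 58.2], [577.5, -307.5, 69.8]] [ 557.5 -315.1   64. ] [121. 100.  60.]
[ 214  389  172   35 1081] [298. 408.] [[648.5, -130.6, 58.1], [677.4, 45.2, 69.8]] [663.  -42.7  63.9] [29. 43. 74.]
```

View pics/p5.png

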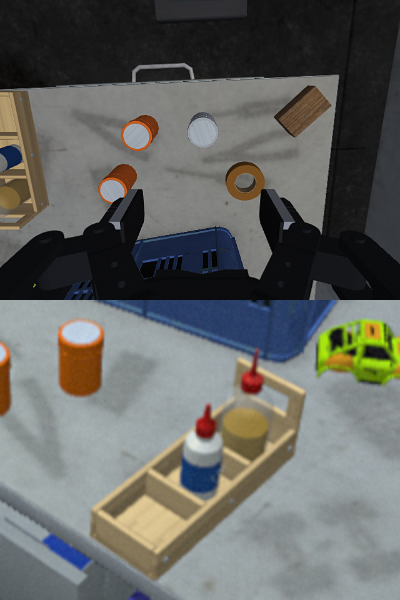

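Glue now stands in the middle cell (lower half, 203,460) and oil at the plate (245,420). The low cell at (150,520) is empty. The grey tin is at wrist (203,130) with its lid measured at z = 64 mm. Next I grasp the tin.

Request:
{"fn": "servo_tool", "kwargs": {
  "rows": [
    [-3,3,55,0,0,0,70],
    [-3,3,110,0,0,0,70],
    [-3,3,165,0,0,0,70],
    [-3,3,205,0,0,0,70],
    [-3,3,220,0,0,0,70]
  ]
}}

```text
time_s: 17.7
ee_pos: [0.4578, -0.0092, 0.0577]
ee_rot: [-0.002, 0.024, 1.0, -0.0]
wrist_force: [-0.7, -0.2, -0.0]
finger_gap: 0.816
grasp_force: 0.0
```

Request:
{"fn": "servo_tool", "kwargs": {
  "rows": [
    [0,0,8,0,0,0,70],
    [0,0,8,0,0,0,70],
    [0,0,8,0,0,0,70]
  ]
}}

```text
time_s: 18.08
ee_pos: [0.4608, -0.008, 0.0537]
ee_rot: [0.001, 0.023, 1.0, 0.0]
wrist_force: [0.7, -0.3, -0.5]
finger_gap: 0.818
grasp_force: 0.0
```

Request:
{"fn": "servo_tool", "kwargs": {
  "rows": [
    [0,0,0,0,0,0,56],
    [0,0,0,0,0,0,46],
    [0,0,0,0,0,0,38],
    [0,0,0,0,0,0,36],
    [0,0,0,0,0,0,36]
  ]
}}

```text
time_s: 18.7
ee_pos: [0.4601, -0.0079, 0.053]
ee_rot: [0.001, 0.023, 1.0, 0.0]
wrist_force: [-1.4, -0.8, 5.3]
finger_gap: 0.509
grasp_force: 30.3
```

Request:
{"fn": "servo_tool", "kwargs": {
  "rows": [
    [0,0,-8,0,0,0,36],
    [0,0,-40,0,0,0,36],
    [0,0,-80,0,0,0,36],
    [0,0,-120,0,0,0,36],
    [0,0,-130,0,0,0,36]
  ]
}}

```text
time_s: 19.32
ee_pos: [0.4609, -0.0079, 0.1849]
ee_rot: [0.002, 0.023, 1.0, 0.0]
wrist_force: [0.6, 0.8, -0.6]
finger_gap: 0.516
grasp_force: 30.9
```

Request:
{"fn": "servo_tool", "kwargs": {
  "rows": [
    [3,-40,0,0,0,0,36],
    [6,-90,0,0,0,0,36],
    [9,-145,0,0,0,0,36],
    [12,-200,0,0,0,0,36],
    [15,-255,0,0,0,0,36]
  ]
}}

```text
time_s: 19.95
ee_pos: [0.4322, -0.2634, 0.1811]
ee_rot: [-0.001, 0.023, 1.0, 0.0]
wrist_force: [1.2, 0.8, -0.9]
finger_gap: 0.516
grasp_force: 31.0
```

Request:
{"fn": "servo_tool", "kwargs": {
  "rows": [
    [1,-40,0,0,0,0,36],
    [2,-62,0,0,0,0,36],
    [2,-62,0,0,0,0,36],
    [2,-62,0,0,0,0,36]
  ]
}}

```text
time_s: 20.45
ee_pos: [0.4281, -0.3228, 0.1818]
ee_rot: [-0.0, 0.022, 1.0, 0.001]
wrist_force: [0.1, 0.9, -1.0]
finger_gap: 0.514
grasp_force: 31.0
```

```bash
python3 - <<'E'
from h import *
import pickle
c=snap('wrist'); pickle.dump(c,open('w6.pkl','wb')); save(c,'w6.png'); P=cloud(c); hsv=cv2.cvtColor(c['image'],cv2.COLOR_RGB2HSV)
print(toolT()[:3].round(4).tolist(),sensors.state()['finger_gap'])
wood=(hsv[...,0]>10)&(hsv[...,0]<28)&(hsv[...,1]>60)&(abs(P[...,2]-.034)<.004)&(P[...,1]<-.25)&(P[...,1]>-.4)&(P[...,0]<.62)
q=P[wood]*1000; print('rim',len(q),np.percentile(q,[.5,99.5],axis=0).round(1).tolist())
E
```

```text
[[-0.999, 0.0445, -0.0003, 0.4283], [0.0445, 0.999, 0.0007, -0.3226], [0.0004, 0.0007, -1.0, 0.1821]] 0.5183198232406113
rim 2910 [[390.1, -365.8, 30.3], [590.9, -287.1, 37.5]]
```

View pics/w6.png

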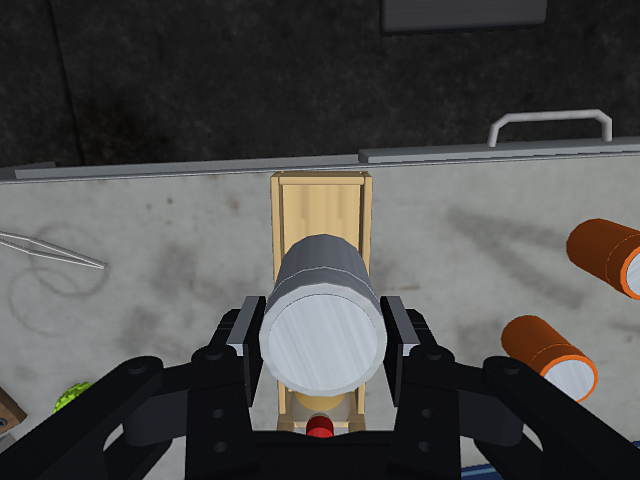

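The tin is upright in the grip at (323,335), over the low cell, whose end wall is at (321,178). The caddy has not moved. I lower the tin.

Request:
{"fn": "servo_tool", "kwargs": {
  "rows": [
    [0,-1,35,0,0,0,36],
    [0,-1,65,0,0,0,36],
    [0,-1,85,0,0,0,36],
    [0,-1,95,0,0,0,36],
    [0,-1,104,0,0,0,36]
  ]
}}

```text
time_s: 21.12
ee_pos: [0.4286, -0.3243, 0.0784]
ee_rot: [0.0, 0.022, 1.0, -0.0]
wrist_force: [-0.1, -0.4, -0.7]
finger_gap: 0.517
grasp_force: 31.1
```

Request:
{"fn": "servo_tool", "kwargs": {
  "rows": [
    [0,0,8,0,0,0,36],
    [0,0,15,0,0,0,36],
    [0,0,19,0,0,0,36],
    [0,0,19,0,0,0,36]
  ]
}}

```text
time_s: 21.62
ee_pos: [0.428, -0.3248, 0.0591]
ee_rot: [-0.0, 0.023, 1.0, 0.0]
wrist_force: [-0.0, 0.4, -0.9]
finger_gap: 0.514
grasp_force: 31.1
```

About 1 mm above the floor; I release, retreat and check.

Request:
{"fn": "servo_tool", "kwargs": {
  "rows": [
    [0,0,0.5,0,0,0,48],
    [0,0,0.5,0,0,0,60],
    [0,0,0.5,0,0,0,70],
    [0,0,0.5,0,0,0,70]
  ]
}}

```text
time_s: 22.12
ee_pos: [0.4282, -0.3249, 0.0589]
ee_rot: [0.0, 0.023, 1.0, -0.0]
wrist_force: [-0.2, -0.2, 0.2]
finger_gap: 0.824
grasp_force: 0.0
```

Request:
{"fn": "servo_tool", "kwargs": {
  "rows": [
    [0,0,-40,0,0,0,70],
    [0,0,-90,0,0,0,70],
    [0,0,-140,0,0,0,70],
    [0,0,-190,0,0,0,70],
    [0,0,-230,0,0,0,70]
  ]
}}

```text
time_s: 22.75
ee_pos: [0.4282, -0.3249, 0.2912]
ee_rot: [0.001, 0.023, 1.0, -0.001]
wrist_force: [-0.1, -0.2, 0.2]
finger_gap: 0.819
grasp_force: 0.0
```

Request:
{"fn": "servo_tool", "kwargs": {
  "rows": [
    [-30,0,0,0,0,0,70],
    [-50,0,0,0,0,0,70],
    [-50,0,0,0,0,0,70]
  ]
}}

```text
time_s: 23.12
ee_pos: [0.4789, -0.327, 0.2882]
ee_rot: [-0.0, 0.022, 1.0, 0.0]
wrist_force: [0.0, -0.2, -0.7]
finger_gap: 0.821
grasp_force: 0.0
```

```bash
python3 - <<'E'
from meas import *
c=snap('wrist'); print(toolT()[:3,3].round(4)); s=snap('side')
P,hsv,b=caddy(c,(250,60,400,360))
red=b&((hsv[...,0]<6)|(hsv[...,0]>172))&(hsv[...,1]>150)
k,l,st,ce=cv2.connectedComponentsWithStats(red.astype(np.uint8))
for i in range(1,k):
    if st[i,4]>30:
        q=P[l==i]*1000; a=np.percentile(q,[2,98],axis=0); print('red',ce[i].round(),a.round(1).tolist(),a.mean(0).round(1))
m=b&(abs(P[...,2]-.069)<.006)&(P[...,0]<.465)&(hsv[...,1]<60); q=P[m]*1000; a=np.percentile(q,[1,99],axis=0); print('tin',len(q),a.round(1).tolist(),a.mean(0).round(1),np.median(q[:,2]))
cv2.imwrite('pics/p7.png',np.vstack([cv2.resize(c['image'],(400,300)),cv2.resize(s['image'][240:390,280:480],(400,300))])[:,:,::-1])
E
```

```text
[ 0.4781 -0.327   0.2883]
rim 3815 [ 490.9 -326.5] [ 71.9 198.5] 87.32
 edge y at x=490: -362.2 heading deg -2.6
 edge y at x=490: -290.6 heading deg -2.64
plate 1191 [ 538.3 -366.8   72. ] [ 595.3 -295.6   80.5]
red [324. 227.] [[486.8, -333.9, 76.1], [501.9, -319.0, 103.8]] [ 494.4 -326.5   90. ]
red [322. 300.] [[549.0, -338.9, 85.8], [565.3, -321.9, 123.5]] [ 557.1 -330.4  104.7]
tin 2128 [[406.8, -345.5, 67.6], [448.3, -304.2, 71.5]] [ 427.6 -324.9   69.5] 69.7554575798579
```

View pics/p7.png

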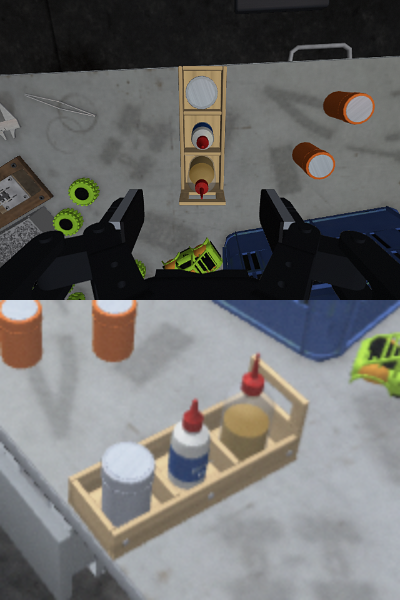

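All three stand upright and centred within about 3 mm: tin at (128,480), glue at (190,445) and oil at (247,420) in the side view. The caddy has not moved, so I hand in.

```bash
python3 -c "
from station import r; print(r.sign_off())"
```

```text
the job is handed in; nothing more can be done
None
```

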